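# Shift the ware tray past its spring catch

### The arm

A 6-joint arm with a two-finger parallel gripper is mounted at the origin on a cart in front of the work surface, level with it; the furniture and walls round the work are solid. World frame = base frame: x ahead of the robot, y to its left, z up, the work surface at z = 0. Lengths are in m, angles in rad, forces in N, time in s.
With the tool pointing down it reaches from about 0.4 to 0.825 m from the base axis. Payload 7 kg.
Tool frame: the origin (TCP) lies between the finger pads; the fingertips stand 11 mm ahead of it and the grasp point (between the pads) lies 8 mm behind it (arm.tips_ahead is the distance from the TCP to the fingertips, in m); z points along the fingers, x is the direction in which the jaws open and shut, and the axes are right-handed (so a half turn about z gives the same grasp; the last joint's range is limited). The gripper opens to 88 mm and grips with 3 to 60 N. Pads are 19 mm wide; open, the fingers measure 130 mm over their backs; the gripper's body (78 mm by 193 mm) begins 47 mm behind the grasp point.
Start: joints at [1.637, 0.359, 0.012, 0, -1.224, -0.288], TCP at [0.149, 0.658, 0.238] pointing down, gripper open.
Joint ranges: [-3.07, 3.07], [-1.43, 2.12], [-1.02, 1.25], [-3.03, 1.67], [-3.05, -0], [-3.03, 3.03]. Speed limits (rad/s): [2.39, 2.39, 3.01, 3.14, 3.14, 3.14].

### API

Orientations are given as [roll, pitch, yaw] about the fixed x, y, z axes, in that order (R = Rz(yaw) Ry(pitch) Rx(roll)).
In Python, from station import arm, optics, finder gives the robot as it stands. The module is installed in compiled form; this text tells all that it offers.
- The arm moves only by the tool apply_moves, never from a script. Its argument "increments" is one flat list of numbers, 6 for each row, row after row: the shift along the world's x, y, z in m, then the turn, a rotation vector about the world's x, y, z in rad. In form: [tx, ty, tz, rx, ry, rz, tx, ty, tz, rx, ry, rz, ...]. A call has 1 to 20 rows; each row shifts and turns the pose as measured when the row begins; what a row does not reach is not made up. A row lasts 1/12 s, in which the tool goes at most 41.7 mm and 7.16 degrees, less where a joint would pass 70% of its speed; a pose out of reach is approached as far as the arm can. A call with a gripper value outside its range is refused whole. "hand" is the closure, from 0 (fully open) to 1 (shut), set as the call begins (left out, the last holds). The fingers move at their own pace and stop on an object; "force" is the grip in N (left out, the last holds). Time passes only in rows, so rows that do not move let the fingers close. It gives the time, the measured TCP pose, the force and the opening at its end, in the units of the state.
- arm.get_state(): the state, without advancing time (a new reading comes with each control period).
- optics.grab_frame(name): name is "side" or "top" or "wrist"; returns the picture (384x512x3 uint8, red, green, blue); there is no depth.
- optics.camera_model(name): a dict with "fx", "fy", "cx", "cy" (pixels), "dist_coeffs" ([k1, k2, p1, p2, k3] as OpenCV has them; the pictures are not rectified), "world_to_cam" (4x4, takes a point from world to camera coordinates); the wrist camera has in their place "T_tool_cam" (4x4, takes a point from camera to tool coordinates, whose origin is the TCP and whose axes are the tool frame's). Camera axes: x right, y up, looking along -z (the intrinsics and any distortion apply to the point x, -y, -z); pixel columns grow to the right and rows downward; lengths in m; the calibration is good to about 2 mm. A picture is of the moment at which its call begins: read the wrist's pose just before it. camera_model takes no time and is no camera call.
- arm.job_done(): hands the job in, once; it reports no verdict.
Trained networks look in the newest picture that a camera, given by its name, has taken for a name from the list of things; names that differ only in an ending like _2 or _b are one class to them, and where a whole thing is asked for, a point or a joint stands for the part that bears it (a point fixed in the world has none). Each returns a list of dicts, best first, with "conf" (0 to 1); they miss things now and then, are a little off and sometimes report something else, mostly with a low value. They report only what shows in the picture. A call takes as long as a camera call. They do not tell look-alikes from the thing itself.
- finder.find_in(camera, name): "box" ([left, top, right, bottom] in pixels, round what is visible of it).
- finder.landmark_of(camera, name): "point" ([column, row] in pixels: a listed point, or the origin of a listed thing).
The state is a dict: "t": time; "q": joint angles; "qd": joint speeds; "joint_efforts": joint torques, N m; "eef_pos": TCP position; "ee_rot": TCP orientation; "force": force on the tool from outside, world axes, zero at the start; "moment": the same for the moment, N m; "width": finger opening in m.
Only numpy, scipy, OpenCV 4.12 (cv2) and the standard library are available. Lean on these libraries where they do the work, as an engineer would, in place of code of your own. Each camera call takes 0.05 s, during which the arm holds its last target. There are 200 camera calls.

### The job

Hold the long spring-loaded catch plate on the near side of the ware slide down with a fingertip and, keeping it down, push the tray's upright lug from behind along the plate until the tray meets the wooden end stop; then let go, so that the catch springs up again behind the lug and locks the tray there. The cup rides along standing on the tray: do not touch it. Grip nothing, keep the fingers off the rubber buffer on the lug's leading face, and leave the dark cup, the glaze jar and the stamp that stand round the slide where they are.

Things in the scene. Friction and masses are not known exactly. Their poses are not given: they have to be found in the camera images.
- ware_slide: Fixed slide: plywood board 200 (x) x 270 (y) x 12 mm, x -100 to 100 and y -155 to 115 mm in its frame; origin at table level. +y is the way the tray is pushed, +x points across to the tray's side, z up; yaw within 0.4 rad of the world. Tray on the +x side, spring catch on the -x side (nearer the robot). A wooden end stop stops the tray.
- tray (a joint): Travel of the tray along the slide's +y, m: 0 to 0.002 at the start, 0.085 at the end stop. Pale wood, 120 (x) x 140 (y) mm, top 22 mm above the table, rim 6 mm higher; it cannot lift off; friction about 1.5 N. Until the catch is down by 7 mm its nose stops the lug within 3 mm; the lug is clear of the nose only after 0.075, so keep the catch down until then.
- lug_face (a point): Centre of the rear (-y) face of the tray's lug, the face to push; moves with the tray. The lug is an upright steel plate over the catch plate: 74 mm wide (slide x -98 to -24 mm), 12 mm thick along y with its buffer, 47 to 78 mm above the table. This point: slide x -70 mm, y -20 mm at the start, 62.5 mm above the table.
- buffer: Black rubber buffer, 6 mm thick, on the leading (+y) face of the lug; not to be touched by the fingers. 70 mm wide, 29 mm tall; origin at its centre, axes parallel to the slide's; moves with the tray.
- catch (a joint): How far the spring catch is down, in m: 0 up, 0.010 fully down (hard stop). It moves straight down; it needs about 4 N to start and 8 N fully down, wherever it is pressed, and springs up by itself.
- press_spot (a point): Where to press: on the catch plate, 32 mm behind (-y of) the lug's rear face at tray 0; moves with the catch, at slide x -73, y -52 mm. Flat steel plate, top 45 mm above the table when up, 52 mm wide (slide x -97 to -45 mm), 165 mm long (y -85 to 80 mm): a fingertip can press it over the whole travel.
- nose_top (a point): Middle of the top of the catch's raised nose: a ridge 8 mm higher than the plate, on its inner edge (slide x -45 to -33 mm, y -5 to 55 mm); moves with the catch. Keep the finger to the -x side of it.
- tray_top (a point): Centre of the tray's upper surface, 22 mm above the table, axes parallel to the slide's; moves with the tray.
- cup: Pale unglazed cup, 65 mm across, 67 mm tall, standing on the tray about 115 mm to the +x side of the press spot's line; origin at the centre of its foot, z up.
- dark_cup: Dark brown cup, 62 mm across, 59 mm tall, standing on the table past the +y end of the slide; origin at the centre of its foot. Leave alone.
- jar: White glaze jar with a black lid, 58 mm across, 74 mm tall, on the table before the -y end of the slide; origin at the centre of its foot. Leave alone.
- stamp: Small turned wooden stamp, 19 mm across, 54 mm tall, standing on the table just to the -x side of the slide; origin at the centre of its foot. Leave alone.
Mind the look-alikes: they are no part of the job. What is shaped like the cup but blue is not meant.

How it is judged:
On the way, in this order (a step that is already met when the one before it is completed fails the run):
1. the catch is held down while the tray is still at its start (value of joint catch above 0.006 m and value of joint tray below 0.012 m), for 0.1 s.
2. the tray is half way past, the catch still held down (value of joint tray above 0.04 m and value of joint catch above 0.005 m).
At the end, for the whole second after the job is handed in: The tray has gone at least 74 of its 85 mm (at the end stop, past the nose), the catch is up again (within 2 mm), and the cup stands upright (within 0.1 rad), at rest, on the tray (value of joint tray above 0.074 m and value of joint catch below 0.002 m and angle between cup's own z axis and vertical below 0.1 rad and z of cup in the frame of tray_top between -0.006 and 0.006 m and x of cup in the frame of tray_top between -0.045 and 0.045 m and y of cup in the frame of tray_top between -0.055 and 0.055 m and linear speed of cup below 0.02 m/s); the robot touches nothing.
It fails at once if the robot touches the cup on the tray (contact force between any of the arm, the fingers and cup above 0.5 N).
It fails at once if the cup is lifted off the tray or tipped (z of cup in the frame of tray_top above 0.012 m or angle between cup's own z axis and vertical above 0.35 rad).
It fails at once if the lug is gripped: the fingers touch the rubber buffer on its leading face (contact force between the fingers and buffer above 1 N).
It fails at once if the dark cup, the jar or the stamp is moved by more than 20 mm (distance of any of dark_cup, jar, stamp from where it was at the start of the episode above 0.02 m).
It also fails if it takes over 35 s, if anything falls off the work surface, if the arm or the gripper's body presses on something with over 40 N, if the wrist force passes 120 N, or if a joint passes its speed limit or range.

## Working session

There is one attempt and no reset: what is moved stays moved. The work goes in short steps, Python scripts to look and compute and a tool call to move; the robot and the scene stay as the last step left them, time stands still between calls to the robot, and variables do not carry over. Pictures are saved under pics/ and viewed, about 8 in all and at most 12, crops included, and the job is handed in when it is done.

Besides the shell and the picture viewer there is one more tool, called after "Emit:" as name(argument=value, ...), one argument or row to a line, values as JSON. apply_moves: Moves the arm, as the interface text tells. Its arguments: {"type":"object","properties":{"increments":{"type":"array"},"hand":{"type":"number"},"force":{"type":"number"}},"required":["increments"]}

```bash
mkdir -p pics; cat > h.py <<'E'
from station import arm, optics, finder
import numpy as np, cv2
from scipy.spatial.transform import Rotation as R
def cam(n,st=None):
    m=optics.camera_model(n)
    K=np.array([[m['fx'],0,m['cx']],[0,m['fy'],m['cy']],[0,0,1.]]);d=np.array(m['dist_coeffs'],float)
    if 'world_to_cam' in m: W=np.array(m['world_to_cam'])
    else:
        st=st or arm.get_state();T=np.eye(4);T[:3,:3]=R.from_euler('xyz',st['ee_rot']).as_matrix();T[:3,3]=st['eef_pos']
        W=np.linalg.inv(T@np.array(m['T_tool_cam']))
    F=np.diag([1,-1,-1.,1]);return K,d,F@W
def proj(n,P,st=None):
    K,d,W=cam(n,st);r,_=cv2.Rodrigues(W[:3,:3]);return cv2.projectPoints(np.array(P,float).reshape(-1,3),r,W[:3,3],K,d)[0].reshape(-1,2)
def onz(n,px,z,st=None):
    K,d,W=cam(n,st);u=cv2.undistortPoints(np.array(px,float).reshape(1,1,2),K,d)[0,0]
    Rm=W[:3,:3];c=-Rm.T@W[:3,3];v=Rm.T@np.array([u[0],u[1],1]);return c+v*(z-c[2])/v[2]
E
cat > a.py <<'E'
from h import *
print(arm.get_state(), arm.tips_ahead)
Z=dict(lug_face=.0625,press_spot=.045,nose_top=.053,tray_top=.022,cup=.022,dark_cup=0,jar=0,stamp=0,ware_slide=0,buffer=.0625)
ims=[]
for n in('top','side'):
    im=optics.grab_frame(n)[:,:,::-1].copy();cv2.imwrite(f'pics/{n}0.png',im)
    for k,z in Z.items():
        for r in finder.landmark_of(n,k)[:2]:
            print(n,k,round(r['conf'],2),np.round(r['point'],1),np.round(onz(n,r['point'],z),4))
E
python3 a.py
```

```text
{'t': 0.0, 'q': array([ 1.63705486e+00,  3.59421015e-01,  1.10558548e-02, -3.42588396e-04,
       -1.22412507e+00, -2.88106975e-01]), 'qd': array([-0.00141786,  0.00064675,  0.00044139, -0.00050597,  0.00040758,
        0.00088216]), 'joint_efforts': array([ 3.05624730e-03, -5.82729042e+01,  2.93053901e+01,  6.99692041e+00,
        7.10288499e-03, -1.56107162e-04]), 'eef_pos': array([0.14844238, 0.65798268, 0.23660067]), 'ee_rot': array([-3.14142008e+00, -1.71560203e-03, -1.79276159e+00]), 'force': array([0.09428519, 0.67392091, 0.02556353]), 'moment': array([-0.04341568, -0.03638431, -0.02123981]), 'width': 0.08761803986783882} 0.011
top lug_face 0.65 [243.4 249.6] [0.4629 0.0976 0.0625]
top press_spot 0.65 [252.3 257.5] [0.4425 0.0762 0.045 ]
top nose_top 0.96 [228.4 237.5] [0.4898 0.134  0.053 ]
top cup 0.92 [294.4 148. ] [ 0.7129 -0.0245  0.022 ]
top cup 0.87 [247.9 131.2] [0.7532 0.0926 0.022 ]
top dark_cup 0.61 [177.9 196.9] [0.586  0.2675 0.    ]
top jar 0.93 [321.4 235.4] [ 0.4952 -0.0984  0.    ]
top stamp 0.42 [203.4 267.2] [0.4099 0.1983 0.    ]
top ware_slide 0.66 [241.  221.9] [0.5258 0.1058 0.    ]
top buffer 0.45 [237.5 244.7] [0.4741 0.1117 0.0625]
side lug_face 0.62 [317.8 204.7] [0.4628 0.1065 0.0625]
side press_spot 0.93 [323.9 203.8] [0.445  0.0727 0.045 ]
side nose_top 0.79 [299.8 216.7] [0.5021 0.1418 0.053 ]
side nose_top 0.3 [286.4 225.2] [0.5304 0.1752 0.053 ]
side tray_top 0.82 [273.8 202.3] [0.5571 0.0357 0.022 ]
side cup 0.95 [213.5 195.5] [0.7041 0.0136 0.022 ]
side cup 0.72 [178.9 220.2] [0.7644 0.1266 0.022 ]
side dark_cup 0.77 [258.6 274.1] [0.5815 0.266  0.    ]
side dark_cup 0.73 [347.5 252.5] [0.4031 0.188  0.    ]
side jar 0.6 [297.4 183.3] [ 0.4952 -0.1044  0.    ]
side stamp 0.57 [348.3 253.1] [0.4017 0.1899 0.    ]
side ware_slide 0.57 [287.7 230.1] [0.5243 0.1164 0.    ]
side buffer 0.68 [276.8 203.2] [0.5507 0.1064 0.0625]
side buffer 0.63 [315.5 206.1] [0.4681 0.1126 0.0625]
```

```bash
python3 - <<'E'
import cv2
t=cv2.imread('pics/top0.png')[90:320,130:390];s=cv2.imread('pics/side0.png')[120:320,160:400]
cv2.imwrite('pics/v1.png',cv2.resize(t,(780,690),interpolation=cv2.INTER_CUBIC)[:600])
cv2.imwrite('pics/v2.png',cv2.resize(s,(720,600),interpolation=cv2.INTER_CUBIC))
E
```

```text
(no output)
```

View pics/v1.png

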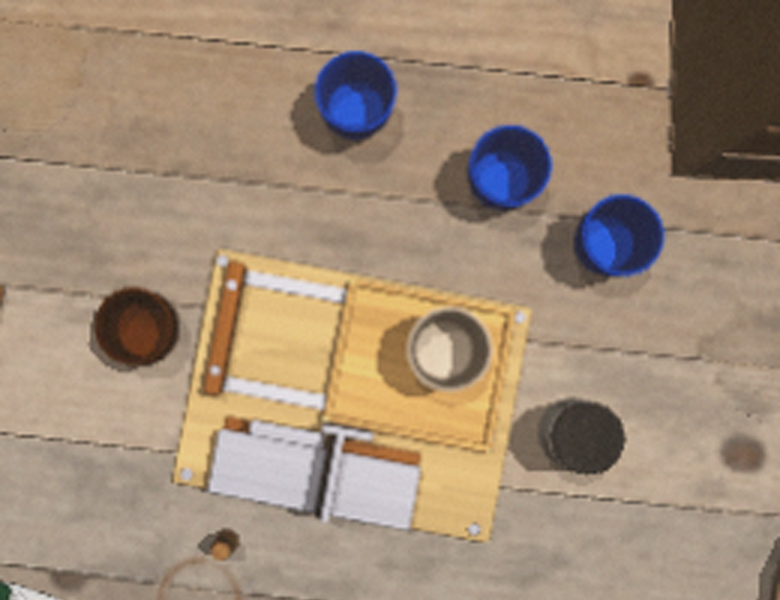

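View pics/v2.png

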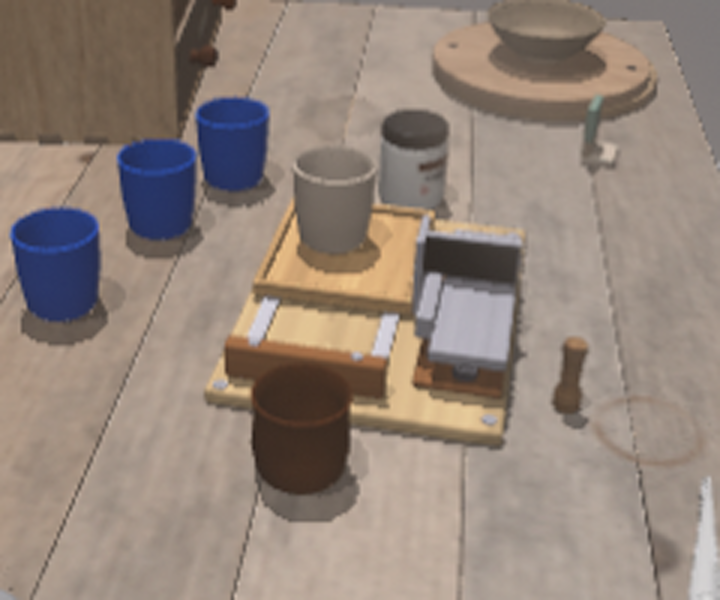

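```bash
python3 - <<'E'
from h import *
from scipy.optimize import least_squares
S=np.array([[.1,.115,.012],[.1,-.155,.012],[-.1,-.155,.012],[-.1,.115,.012],[-.07,-.02,.0625],[-.073,-.052,.045],[-.039,.025,.053]])
top=np.array([[203.3,173.3],[307.3,193.3],[293.3,270.7],[188.3,251.7],[243.4,249.6],[252.3,257.5],[228.4,237.5]])
sid=np.array([[317.8,204.7],[323.9,203.8],[299.8,216.7]])
sid_c=np.array([[160+205/3,120+395/3],[160+502/3,120+437/3]]) # board BL.. (+x,+y) and (-x,+y)
def W(p,S):
    c,s=np.cos(p[2]),np.sin(p[2]);return np.c_[p[0]+c*S[:,0]-s*S[:,1],p[1]+s*S[:,0]+c*S[:,1],S[:,2]]
ft=lambda p:proj('top',W(p,S))-top
fs=lambda p:np.vstack([proj('side',W(p,S[4:]))-sid,proj('side',W(p,S[[0,3]]))-sid_c])
for f in(ft,fs,lambda p:np.vstack([ft(p),fs(p)])):
    r=least_squares(lambda p:f(p).ravel(),[.525,.11,-.2],loss='soft_l1');p=r.x;print(p.round(4));print(f(p).round(1).tolist())
print(W(p,S).round(4))
print('dir y',-np.sin(p[2]),np.cos(p[2]))
E
```

```text
[ 0.5284  0.1071 -0.1669]
[[-0.4, 0.0], [1.2, -0.2], [0.9, 1.3], [-0.7, 0.2], [-0.6, 2.9], [3.5, -2.1], [-1.7, -1.8]]
[ 0.5331  0.1161 -0.1408]
[[0.8, -0.1], [-3.8, 0.4], [2.0, 1.3], [-1.7, -0.4], [0.3, -0.9]]
[ 0.5291  0.1093 -0.1679]
[[-1.3, -0.3], [0.4, -0.4], [-0.0, 1.1], [-1.6, -0.2], [-1.6, 2.6], [2.5, -2.4], [-2.7, -2.2], [2.6, -1.2], [-1.7, -0.6], [3.5, -0.2], [-0.5, -3.4], [0.3, -2.5]]
[[ 0.6469  0.206   0.012 ]
 [ 0.6018 -0.0602  0.012 ]
 [ 0.4046 -0.0268  0.012 ]
 [ 0.4497  0.2394  0.012 ]
 [ 0.4567  0.1013  0.0625]
 [ 0.4484  0.0702  0.045 ]
 [ 0.4948  0.1404  0.053 ]]
dir y 0.16709338602085572 0.9859410734664041
```

Emit:
apply_moves(
  increments=[0.0165, -0.033, 0, 0, 0, 0.003, 0.0165, -0.033, 0, 0, 0, 0.003, 0.0165, -0.033, 0, 0, 0, 0.003, 0.0165, -0.033, 0, 0, 0, 0.003, 0.0165, -0.033, 0, 0, 0, 0.003, 0.0165, -0.033, 0, 0, 0, 0.003, 0.0165, -0.033, 0, 0, 0, 0.003, 0.0165, -0.033, 0, 0, 0, 0.003, 0.0165, -0.033, 0, 0, 0, 0.003, 0.0165, -0.033, 0, 0, 0, 0.003, 0.0165, -0.033, 0, 0, 0, 0.003, 0.0165, -0.033, 0, 0, 0, 0.003, 0.0165, -0.033, 0, 0, 0, 0.003, 0.0165, -0.033, 0, 0, 0, 0.003, 0.0165, -0.033, 0, 0, 0, 0.003, 0.0165, -0.033, 0, 0, 0, 0.003, 0.0165, -0.033, 0, 0, 0, 0.003],
  hand=1,
  force=20,
)

```text
t: 2.52
eef_pos: [0.4329, 0.0759, 0.2384]
ee_rot: [-3.134, 0.009, -1.727]
force: [0.8, 1.7, -0.4]
width: 0.0005
```

Emit:
apply_moves(
  increments=[0.013, -0.01, -0.02, 0, 0, -0.012, 0, 0, -0.03, 0, 0, 0, 0, 0, -0.03, 0, 0, 0, 0, 0, -0.02, 0, 0, 0, 0, 0, 0, 0, 0, 0, 0, 0, 0, 0, 0, 0],
)

```text
t: 3.02
eef_pos: [0.4502, 0.0577, 0.1384]
ee_rot: [-3.127, 0.013, -1.749]
force: [0.7, 0.3, 0.4]
width: 0.0002
```

```bash
cat > w.py <<'E'
from h import *
import sys
st=arm.get_state();print(np.round(st['eef_pos'],4),np.round(st['ee_rot'],3),np.round(st['force'],1))
im=optics.grab_frame('wrist')[:,:,::-1].copy()
Z=dict(lug_face=.0625,press_spot=.045,nose_top=.053)
for k,z in Z.items():
    for r in finder.landmark_of('wrist',k)[:1]: print(k,round(r['conf'],2),np.round(r['point'],1),np.round(onz('wrist',r['point'],z,st),4))
p=[.5285,.108,-.168];c,s=np.cos(p[2]),np.sin(p[2])
S=np.array([[-.098,-.02,.078],[-.024,-.02,.078],[-.098,-.02,.047],[-.097,-.085,.045],[-.045,-.085,.045],[-.1,-.155,.012]])
for q in proj('wrist',np.c_[p[0]+c*S[:,0]-s*S[:,1],p[1]+s*S[:,0]+c*S[:,1],S[:,2]],st):
    if abs(q).max()<2000: cv2.drawMarker(im,tuple(int(v) for v in q),(0,0,255),cv2.MARKER_CROSS,14,1)
cv2.imwrite(sys.argv[1],im)
sd=optics.grab_frame('side')[100:320,150:420,::-1]
cv2.imwrite(sys.argv[1].replace('.png','s.png'),cv2.resize(sd,None,fx=2.7,fy=2.7,interpolation=cv2.INTER_CUBIC))
E
python3 w.py pics/w1.png
```

```text
[0.4502 0.0577 0.1384] [-3.127  0.013 -1.749] [0.7 0.3 0.4]
lug_face 0.89 [198.5 206.4] [0.4582 0.1032 0.0625]
press_spot 0.95 [241.1 202.9] [0.4501 0.0696 0.045 ]
nose_top 0.85 [143.6 165.2] [0.4988 0.1431 0.053 ]
```

View pics/w1.png

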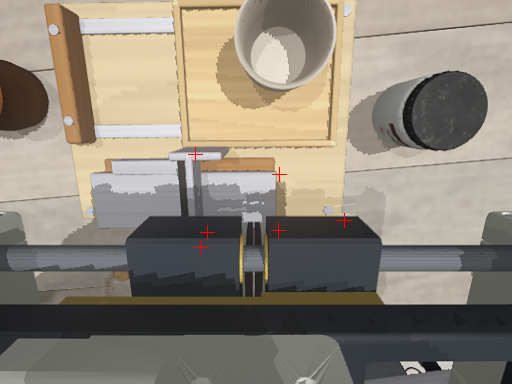

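View pics/w1s.png

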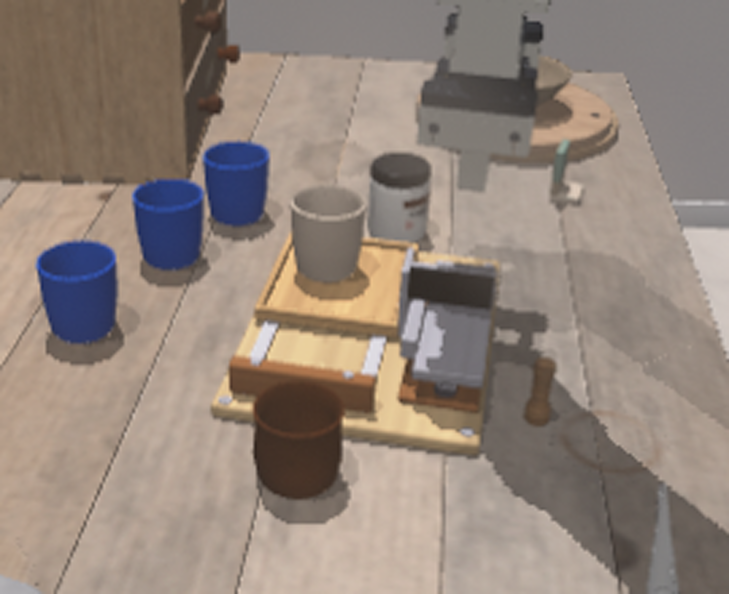

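Emit:
apply_moves(
  increments=[-0.003, 0.008, -0.02, -0.01, 0.017, 0.01, 0, 0, -0.02, 0, 0, 0, 0, 0, -0.02, 0, 0, 0, 0, 0, 0, 0, 0, 0, 0, 0, 0, 0, 0, 0],
)

```text
t: 3.68
eef_pos: [0.4523, 0.0705, 0.0847]
ee_rot: [-3.129, 0.011, -1.735]
force: [0.6, 0.6, 0.6]
width: 0.0002
```

Emit:
apply_moves(
  increments=[-0.005, -0.006, -0.005, -0.005, 0.01, 0, 0, 0, -0.007, 0, 0, 0, 0, 0, -0.004, 0, 0, 0, 0, 0, 0, 0, 0, 0],
)

```text
t: 4.02
eef_pos: [0.4489, 0.0652, 0.0714]
ee_rot: [-3.134, 0.008, -1.734]
force: [-1.4, -0.3, 0.2]
width: 0.0003
```

```bash
python3 w.py pics/w2.png; python3 - <<'E'
import cv2
im=cv2.imread('pics/w2s.png')[100:460,250:600];cv2.imwrite('pics/w2c.png',cv2.resize(im,None,fx=1.6,fy=1.6))
E
```

```text
[0.4489 0.0652 0.0714] [-3.134  0.008 -1.734] [-1.4 -0.3  0.2]
press_spot 0.77 [242.2 230.3] [0.4485 0.0725 0.045 ]
nose_top 0.59 [114.5 176.4] [0.498  0.1415 0.053 ]
```

View pics/w2c.png

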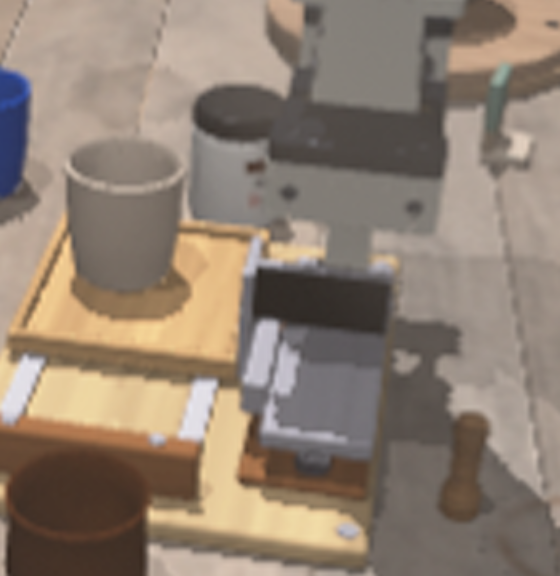

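Emit:
apply_moves(
  increments=[0, 0, -0.006, 0, 0, 0, 0, 0, -0.006, 0, 0, 0, 0, 0, -0.004, 0, 0, 0, 0, 0, -0.004, 0, 0, 0, 0, 0, -0.004, 0, 0, 0],
)

```text
t: 4.68
eef_pos: [0.4502, 0.066, 0.0471]
ee_rot: [-3.131, 0.009, -1.733]
force: [-1.5, 1.3, 8.1]
width: 0.0006
```

Emit:
apply_moves(
  increments=[0, 0, -0.003, 0, 0, 0, 0, 0, -0.003, 0, 0, 0],
)

```text
t: 4.85
eef_pos: [0.4504, 0.0656, 0.0447]
ee_rot: [-3.131, 0.006, -1.729]
force: [-31.2, 2.8, 89.3]
width: 0.0004
```

Emit:
apply_moves(
  increments=[0, 0, 0.001, 0, 0, 0],
)

```text
t: 4.93
eef_pos: [0.4504, 0.0659, 0.0472]
ee_rot: [-3.131, 0.007, -1.728]
force: [-4.8, 1.5, 6.2]
width: 0.0006
```

Emit:
apply_moves(
  increments=[0.0005, 0.004, -0.0003, 0, 0, 0, 0.0005, 0.004, 0, 0, 0, 0],
)

```text
t: 5.1
eef_pos: [0.4509, 0.0728, 0.0482]
ee_rot: [-3.131, 0.005, -1.728]
force: [-0.6, -5.2, 7.1]
width: 0.0002
```

Emit:
apply_moves(
  increments=[0.0006, 0.004, -0.0012, 0, 0, 0, 0.0006, 0.004, -0.0005, 0, 0, 0],
)

```text
t: 5.27
eef_pos: [0.4515, 0.0794, 0.0468]
ee_rot: [-3.131, 0.002, -1.727]
force: [-1.2, -6.0, 7.9]
width: 0.0006
```

Emit:
apply_moves(
  increments=[0.0007, 0.004, -0.0005, 0, 0, 0, 0.0007, 0.004, -0.0005, 0, 0, 0, 0.0007, 0.004, -0.0005, 0, 0, 0],
)

```text
t: 5.52
eef_pos: [0.4517, 0.0861, 0.0459]
ee_rot: [-3.135, -0.009, -1.725]
force: [0.8, -20.5, 24.0]
width: 0.0003
```

Emit:
apply_moves(
  increments=[0.0003, 0.001, 0.0008, 0, 0, 0],
)

```text
t: 5.6
eef_pos: [0.4519, 0.0859, 0.0469]
ee_rot: [-3.136, -0.011, -1.724]
force: [-1.6, -0.8, 7.2]
width: 0.0003
```

```bash
python3 w.py pics/w3.png; python3 - <<'E'
import cv2
im=cv2.imread('pics/w3s.png')[100:460,250:600];cv2.imwrite('pics/w3c.png',cv2.resize(im,None,fx=1.6,fy=1.6))
E
```

```text
[0.4519 0.0859 0.0469] [-3.136 -0.011 -1.724] [-1.6 -0.8  7.2]
nose_top 0.63 [139.5 179.6] [0.4998 0.1369 0.053 ]
```

View pics/w3c.png

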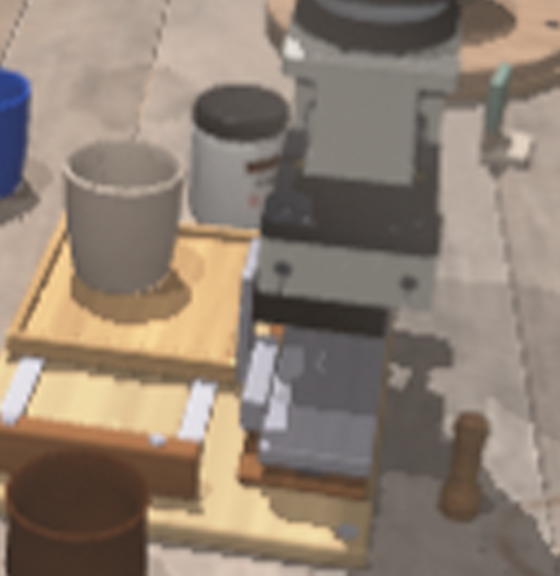

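Emit:
apply_moves(
  increments=[0.0007, 0.004, -0.0003, 0, 0, 0, 0.0007, 0.004, -0.0002, 0, 0, 0],
)

```text
t: 6.02
eef_pos: [0.4521, 0.0912, 0.0462]
ee_rot: [-3.138, -0.016, -1.724]
force: [0.4, -12.0, 12.6]
width: 0.0
```

Emit:
apply_moves(
  increments=[0.0008, 0.005, 0.0003, 0.006, 0, 0, 0.0008, 0.005, -0.0003, 0.006, 0, 0],
)

```text
t: 6.18
eef_pos: [0.4523, 0.0978, 0.046]
ee_rot: [3.14, -0.01, -1.724]
force: [-0.0, -15.9, 18.7]
width: 0.0004
```

Emit:
apply_moves(
  increments=[0.001, 0.005, 0.0008, 0.006, 0, 0, 0.001, 0.005, -0.0001, 0.006, 0, 0, 0.001, 0.005, -0.0002, 0.004, 0, 0],
)

```text
t: 6.43
eef_pos: [0.4533, 0.1083, 0.0462]
ee_rot: [3.134, -0.002, -1.724]
force: [-1.6, -8.2, 10.3]
width: 0.0006
```

```bash
python3 w.py pics/w4.png; python3 - <<'E'
import cv2
im=cv2.imread('pics/w4s.png')[100:460,250:600];cv2.imwrite('pics/w4c.png',cv2.resize(im,None,fx=1.6,fy=1.6))
E
```

```text
[0.4533 0.1083 0.0462] [ 3.134e+00 -2.000e-03 -1.724e+00] [-1.6 -8.2 10.3]
nose_top 0.65 [175.9 177. ] [0.4999 0.1404 0.053 ]
```

View pics/w4c.png

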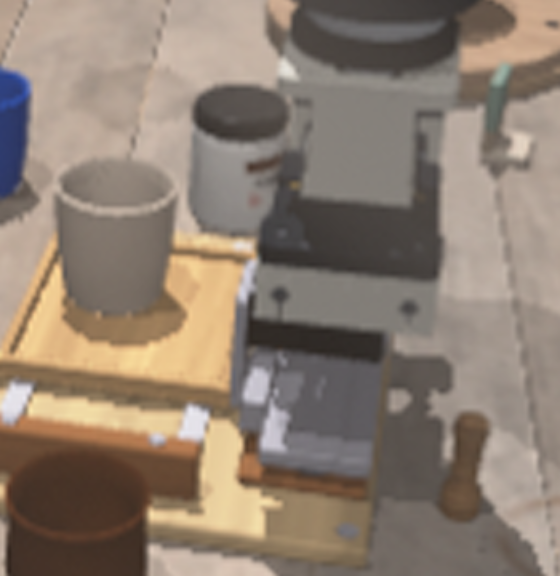

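Emit:
apply_moves(
  increments=[0.0011, 0.005, 0.0004, 0, 0, 0, 0.0011, 0.005, 0, 0, 0, 0, 0.0011, 0.005, -0.0002, 0.003, 0, 0],
)

```text
t: 6.93
eef_pos: [0.4547, 0.1191, 0.0461]
ee_rot: [3.13, -0.007, -1.723]
force: [-1.1, -11.3, 16.8]
width: 0.0006
```

Emit:
apply_moves(
  increments=[0.0011, 0.005, 0.0006, 0.003, -0.003, 0, 0.0011, 0.005, 0, 0.003, -0.003, 0, 0.0011, 0.005, -0.0001, 0.003, -0.003, 0, 0.0011, 0.005, 0, 0.003, -0.003, 0],
)

```text
t: 7.27
eef_pos: [0.4567, 0.1331, 0.0461]
ee_rot: [3.135, -0.006, -1.723]
force: [-0.7, -10.5, 12.3]
width: 0.0006
```

Emit:
apply_moves(
  increments=[0.0011, 0.005, 0.0004, 0.003, -0.001, 0, 0.0011, 0.005, 0, 0.003, -0.001, 0, 0.0011, 0.005, 0, 0.003, 0, 0, 0.0011, 0.005, 0, 0.003, 0, 0],
)

```text
t: 7.6
eef_pos: [0.4587, 0.1469, 0.0462]
ee_rot: [3.13, -0.005, -1.722]
force: [-1.2, -8.5, 11.7]
width: 0.0
```

Emit:
apply_moves(
  increments=[0.0008, 0.005, 0.0003, 0.003, -0.003, 0, 0.0008, 0.004, 0, 0.003, -0.003, 0, 0.0008, 0.004, 0, 0.003, -0.003, 0],
)

```text
t: 7.85
eef_pos: [0.4599, 0.1557, 0.0461]
ee_rot: [3.135, -0.003, -1.722]
force: [-0.4, -8.9, 12.4]
width: 0.0004
```

```bash
python3 w.py pics/w5.png; python3 - <<'E'
import cv2
im=cv2.imread('pics/w5s.png')[100:460,200:550];cv2.imwrite('pics/w5c.png',cv2.resize(im,None,fx=1.6,fy=1.6))
E
```

```text
[0.4599 0.1557 0.0461] [ 3.135e+00 -3.000e-03 -1.722e+00] [-0.4 -8.9 12.4]
press_spot 0.62 [392.2 233.5] [0.4546 0.0764 0.045 ]
nose_top 0.89 [266.2 174.6] [0.5008 0.1425 0.053 ]
```

View pics/w5c.png

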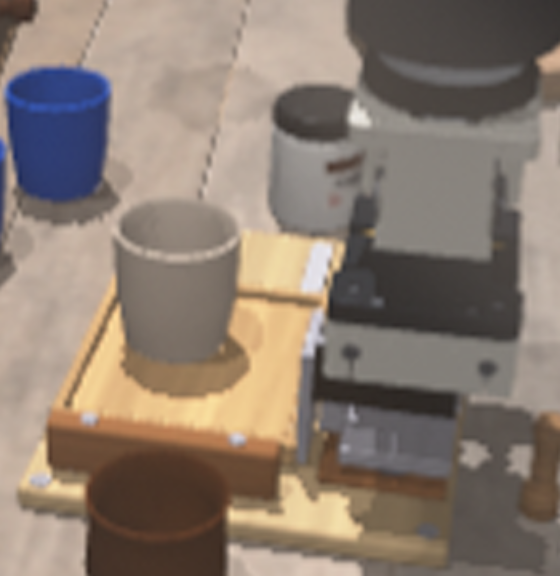

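Emit:
apply_moves(
  increments=[0.0008, 0.004, 0.0003, 0.003, -0.003, 0, 0.0008, 0.004, 0, 0.003, -0.003, 0],
)

```text
t: 8.27
eef_pos: [0.4604, 0.1607, 0.0461]
ee_rot: [3.138, -0.001, -1.722]
force: [-0.5, -9.3, 11.1]
width: 0.0006
```

Emit:
apply_moves(
  increments=[0.0008, 0.004, 0.0003, 0.003, -0.003, 0, 0.0008, 0.004, 0, 0.003, -0.003, 0],
)

```text
t: 8.43
eef_pos: [0.4608, 0.1651, 0.0461]
ee_rot: [3.14, -0.001, -1.722]
force: [-0.1, -11.6, 12.9]
width: 0.0005
```

Emit:
apply_moves(
  increments=[0.0008, 0.004, 0.0003, 0.003, -0.002, 0, 0.0008, 0.004, 0.0001, 0.003, -0.002, 0],
)

```text
t: 8.6
eef_pos: [0.4608, 0.1686, 0.0461]
ee_rot: [3.14, -0.003, -1.722]
force: [6.2, -22.0, 14.7]
width: 0.0001
```

Emit:
apply_moves(
  increments=[0.0005, 0.003, 0.0003, 0.002, 0, 0],
)

```text
t: 8.68
eef_pos: [0.4608, 0.1685, 0.0462]
ee_rot: [3.139, -0.006, -1.722]
force: [8.5, -19.0, 8.6]
width: -0.0
```

Emit:
apply_moves(
  increments=[-0.0003, -0.002, 0.002, 0, 0, 0, 0, -0.002, 0.008, 0, 0, 0, 0, 0, 0.02, 0, 0, 0, 0, 0, 0.03, 0, 0, 0, 0, 0, 0.04, 0, 0, 0, -0.005, -0.02, 0.04, 0, 0, 0, -0.01, -0.04, 0.02, 0, 0, 0, -0.01, -0.04, 0, 0, 0, 0, -0.01, -0.04, 0, 0, 0, 0, -0.01, -0.04, 0, 0, 0, 0, 0, 0, 0, 0, 0, 0],
)

```text
t: 9.6
eef_pos: [0.4139, -0.0169, 0.2083]
ee_rot: [3.14, -0.011, -1.716]
force: [-0.2, 0.6, -0.2]
width: 0.0003
```

```bash
python3 - <<'E'
from h import *
t=optics.grab_frame('top')[:,:,::-1]
for k,z in dict(lug_face=.0625,cup=.022,dark_cup=0,jar=0,stamp=0,nose_top=.053).items():
    for r in finder.landmark_of('top',k)[:1]: print(k,round(r['conf'],2),np.round(onz('top',r['point'],z),4))
s=optics.grab_frame('side')[:,:,::-1]
for k,z in dict(lug_face=.0625,nose_top=.053,press_spot=.045,cup=.022).items():
    for r in finder.landmark_of('side',k)[:2]: print(k,round(r['conf'],2),np.round(onz('side',r['point'],z),4))
a=cv2.resize(t[140:300,150:350],(500,400));b=cv2.resize(s[140:300,200:330],(300,400),interpolation=cv2.INTER_CUBIC)
cv2.imwrite('pics/f.png',np.hstack([a,b]));print(arm.get_state()['force'])
E
```

```text
lug_face 0.71 [0.4846 0.183  0.0625]
cup 0.66 [ 0.7141 -0.0307  0.022 ]
dark_cup 0.85 [0.5833 0.2746 0.    ]
jar 0.79 [ 0.4979 -0.095   0.    ]
stamp 0.55 [0.4024 0.1974 0.    ]
nose_top 0.83 [0.485  0.1386 0.053 ]
lug_face 0.7 [0.475  0.179  0.0625]
nose_top 0.86 [0.4933 0.142  0.053 ]
press_spot 0.71 [0.4448 0.0688 0.045 ]
cup 0.81 [ 0.6605 -0.0815  0.022 ]
cup 0.8 [0.7639 0.1289 0.022 ]
[ 0.21709857 -0.11300212 -0.46194674]
```

View pics/f.png

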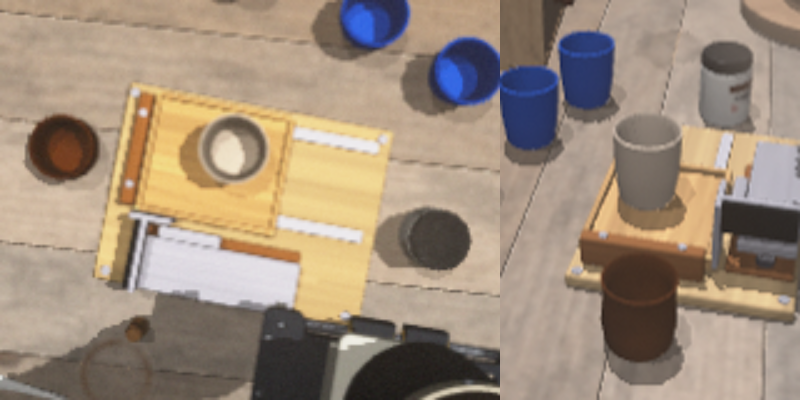

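```bash
python3 -c "
from station import arm
print(arm.job_done())"
```

```text
the job is handed in; nothing more can be done
None
```

I held the catch down with the closed fingertips, pushed the lug from behind until the tray met the end stop, then lifted clear and handed the job in after about 10 s. No verdict was reported.

**Last checks**
- **Tray:** it lies against the wooden stop. The side-camera landmark puts the lug about 74 mm further along y than at the start, and the top camera about 85 mm. The push force roughly doubled, to about 20 N, at the stop.
- **Catch:** it looks up. This rests on the pictures and landmarks only, with no direct reading of the joint.
- **Cup:** it stands upright on the tray. After the push the finder returned only blue look-alikes for it, so I judged it from the picture.
- **Dark cup, jar and stamp:** all three are within about 8 mm of where they were first measured, which is about what the two cameras differ by.
- **Robot:** it is clear of everything, with near-zero force on the tool.

**What went less well:** while pressing the catch I hit its hard stop and the force briefly read 89 N at the end of a row (limit 120 N). I backed off at once. During the push the vertical force mostly stayed between 7 and 19 N, with one reading of 24 N. The side and top cameras disagreed by up to 10 mm on a few points.

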